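# Peel an empty tray off the oily stack and hold it out for loading

## Robot

A 7-joint arm with a two-finger parallel gripper is mounted at the origin on the work surface. World frame = base frame: x ahead of the robot, y to its left, z up, the work surface at z = 0. Lengths are in mm, angles in degrees, forces in N, time in s.
With the tool pointing down it reaches from about 400 to 925 mm from the base axis. Payload 4.1 kg.
Tool frame: the origin (TCP) lies on the mounting face of the last link; the fingertips stand 173 mm ahead of it and the grasp point (between the pads) lies 155 mm ahead of it; z points along the fingers, y is the line along which they close (so a half turn about z gives the same grasp; the last joint's range is limited). The gripper opens to 85 mm and grips with 20 to 120 N. Pads are 22 mm wide; open, the fingers measure 114 mm over their backs; the gripper's body (76 mm by 85 mm) begins 54 mm behind the grasp point. The pads swing forward as they close: fully open they stand 13 mm farther back than shut.
Start: joints at [-75.459, 22.827, 2.584, 88.041, -1.071, 69.15, -2.905], TCP at [224.565, 609.99, 404.747] pointing down, gripper open.
Joint ranges: [-161.44, 161.44], [-28.35, 127.94], [-78.24, 83.42], [0, 140.83], [-78.03, 258.03], [13.02, 114.36], [-168.23, 168.23]. Speed limits (degrees/s): [147.25, 147.25, 180, 180, 180, 180, 180].

## Interface

Orientations are given as [roll, pitch, yaw] about the fixed x, y, z axes, in that order (R = Rz(yaw) Ry(pitch) Rx(roll)).
In Python, from station import status, get_image, camera_params, hand_in gives the robot as it stands. The module is installed in compiled form; this text tells all that it offers.
- The arm moves only by the tool arm_command, never from a script. Its argument "commands" is a list that holds one entry, the list of rows, each a list of 7 numbers: the shift along the tool's x, y, z in cm, then the turn, a rotation vector about the tool's x, y, z in rad, then the finger opening in cm, from 0 to 8.54. In form: [[[x, y, z, rx, ry, rz, jaw], ...]]. A call has 1 to 12 rows; each row is the pose to reach, as a shift and turn from the pose commanded when the call began, along the tool's axes at that moment; what a row does not reach only later rows make up. A row lasts 1/12 s, in which the tool goes at most 41.7 mm and 7.16 degrees, less where a joint would pass 70% of its speed; a pose out of reach is approached as far as the arm can. A call with a gripper value outside its range is refused whole. The fingers move at their own pace and stop on an object; "force" is the grip in N (left out, the last holds). Time passes only in rows, so rows that repeat a pose let the fingers close. It gives the time, the measured TCP pose, the force, the opening and the grip force at its end, in the units of the state.
- status.observe(): the state, without advancing time (a new reading comes with each control period).
- get_image(name): name is "scene" or "top"; returns the picture (480x640x3 uint8, red, green, blue); there is no depth.
- camera_params(name): a dict with "vertical_fov" (degrees; the focal length in pixels is half the picture's height over the tangent of half this angle, whatever the lens; pixels are square), "cx", "cy" (the principal point, pixels), "xyz" and "orientation" of the camera in the world. Camera axes: x right, y down, z forward; pixel columns grow to the right and rows downward; lengths in mm; the calibration is good to about 2 mm. A picture is of the moment at which its call begins. camera_params takes no time and is no camera call.
- hand_in(): hands the job in; it is judged then, once.
The state is a dict: "t": time; "joint_pos": joint angles; "joint_vel": joint speeds; "effort": joint torques, N m; "tool_pos": TCP position; "eef_rot": TCP orientation; "wrist_force": force on the tool from outside, world axes, zero at the start; "ft_torque": the same for the moment, N m; "finger_gap": finger opening in mm; "grasp_force": force on a finger pad.
Only numpy, scipy, OpenCV 4.12 (cv2) and the standard library are available. Lean on these libraries where they do the work, as an engineer would, in place of code of your own. Each camera call takes 0.05 s, during which the arm holds its last target. There are 200 camera calls.

## Task

The top tray clings to the oily nest of blue parts trays: peel it off by raising the corner with the yellow ear well clear first, while the opposite corner is still down in the nest, then lift it right out. Finish while still holding it, still and roughly level, centred over the orange-bordered mat with its whole underside at least 10 cm above the bench, so that the welder can drop fittings in. Leave the rest of the stack where it stands, and do not disturb the red magnet, the striker or the can.

Things in the scene. Friction and masses are not known exactly. Their poses are not given: they have to be found in the camera images.
- tray: top tray, loose: blue open box 130 x 90 x 30 mm, walls 3 mm, about 0.12 kg; origin at the centre of its underside, x along the 130 mm side, z up out of the open top. Yellow ear on its -x, +y corner. It starts nested, underside 36 mm above the bench, the lowest 14 mm inside the nest with 2 mm play all round
- tray_tab (a point): where to pinch the ear: an upright yellow plate 8 mm thick in the vertical plane of the tray's diagonal, reaching 34 mm outward past the corner, from 20 to 46 mm above the tray's underside. The point is mid-thickness, 18 mm outside the corner along the diagonal, 33 mm above the underside
- tray_far (a point): the corner of the tray's underside diagonally opposite the ear (176 mm horizontally from tray_tab): the corner that stays down while peeling
- stack: rest of the stack, loose, about 0.9 kg: nest of blue trays with steel rims, 150 x 110 mm over the rims, 50 mm high; origin at the centre of its underside, x along the long side, z up. The top tray sits on its inner floor, 36 mm above its underside. Four sprung pads in its walls cling to that tray with a few newtons until it has been raised about 10 mm
- mat: fixed black rubber mat 180 x 140 x 3 mm with an orange border and an orange square in the middle, flat on the bench; origin at the centre of its underside
- magnet: bystander: red welding magnet with steel edges, 76 x 76 x 18 mm, flat on the bench; origin at the centre of its underside
- striker: bystander: wire spark striker about 160 mm long, with a cup 28 mm across and 22 mm high at one end, flat on the bench; origin near the middle of its length
- can: bystander: upright green can, 66 mm across, 150 mm high; origin at the centre of its underside
Things that resemble listed ones, but are neither listed nor needed, are in the scene too. Leave any turquoise look-alike of the stack alone.

How it is judged:
By the outcome, as a careful person would: the job done as asked, in the order asked, and still so for the second after the job is handed in, while the arm keeps its last pose, push and grip.
It also fails if it takes over 40 s, if anything falls off the work surface, if the arm or the gripper's body presses on something with over 40 N, if the wrist force passes 120 N, or if a joint passes its speed limit or range.

## Working session

There is one attempt and no reset: what is moved stays moved. The work goes in short steps, Python scripts to look and compute and a tool call to move; the robot and the scene stay as the last step left them, time stands still between calls to the robot, and variables do not carry over. Pictures are saved under pics/ and viewed, at most 10 in all, crops included, and the job is handed in when it is done.

Besides the shell and the picture viewer there is one more tool, called after "Request:" by a JSON object that holds its "api" and its "payload". arm_command: Moves the arm, as the interface text tells. Its arguments: {"type":"object","properties":{"commands":{"type":"array"},"force":{"type":"number"}},"required":["commands"]}

```bash
mkdir -p pics; python3 - <<'E'
from station import *
import cv2
for n in("scene","top"):
    cv2.imwrite(f"pics/{n}0.png",get_image(n)[:,:,::-1]); print(n,camera_params(n))
s=status.observe();print(s["t"],s["tool_pos"],s["eef_rot"],s["finger_gap"])
E
```

```text
scene {'vertical_fov': 51.980384267538795, 'cx': 331.0549234717229, 'cy': 236.43467812354535, 'xyz': array([1322.77770631,  411.00368588,  792.99031785]), 'orientation': array([-1.29459401e+02, -1.49148077e-03,  1.18464659e+02])}
top {'vertical_fov': 47.71464782981039, 'cx': 313.73821258559695, 'cy': 241.1421016407668, 'xyz': array([ 527.86679932,   24.54878527, 1251.04349392]), 'orientation': array([-178.16147219,   -0.23884018,  -89.03711267])}
0.1 [224.46296361 609.7224894  403.75607577] [-1.79897109e+02  7.92962240e-03  1.59791017e+02] 85.29338158026223
```

View pics/scene0.png

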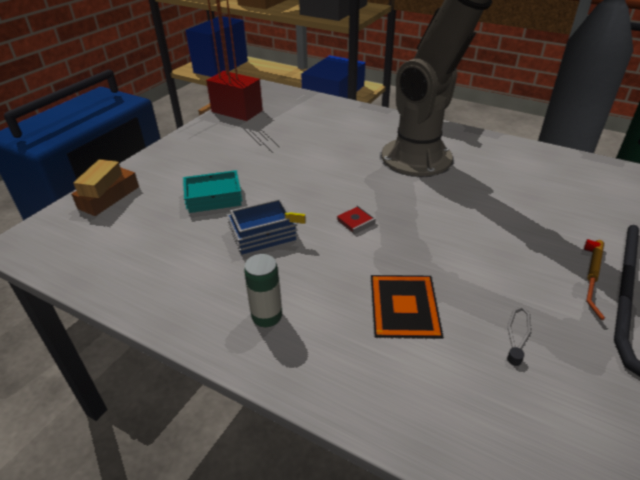

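View pics/top0.png

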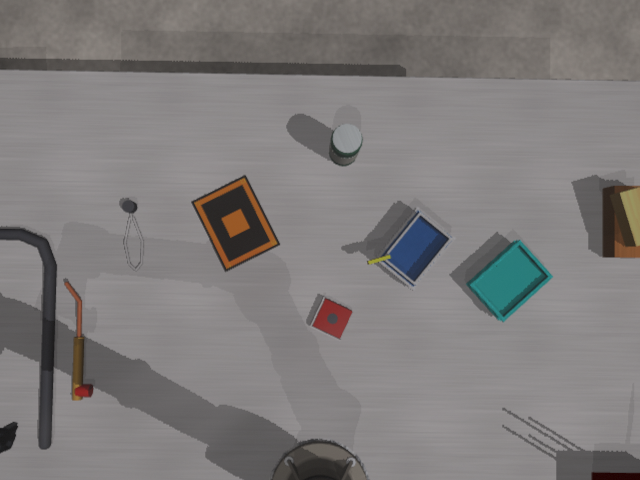

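The only blue nest with a yellow ear is at top-view pixel (416,249), with the ear at about (379,260). The turquoise box at (510,280) is the look-alike and has no ear. The mat is at (235,222), the can at (346,142) and the magnet at (331,317).

```bash
cat >h.py <<'E'
import numpy as np,cv2
from station import *
from scipy.spatial.transform import Rotation as R
def ray(n,px):
    c=camera_params(n);f=240/np.tan(np.radians(c["vertical_fov"]/2))
    d=np.array([(px[0]-c["cx"])/f,(px[1]-c["cy"])/f,1])
    return np.array(c["xyz"]),R.from_euler("xyz",c["orientation"],degrees=True).as_matrix()@d
def onz(n,px,z):
    o,d=ray(n,px);return o+d*(z-o[2])/d[2]
def proj(n,p):
    c=camera_params(n);f=240/np.tan(np.radians(c["vertical_fov"]/2))
    q=R.from_euler("xyz",c["orientation"],degrees=True).as_matrix().T@(np.array(p)-c["xyz"])
    return q[:2]/q[2]*f+[c["cx"],c["cy"]]
def biggest(img,lo,hi,box=None):
    m=cv2.inRange(cv2.cvtColor(img,cv2.COLOR_RGB2HSV),lo,hi)
    if box:
        k=np.zeros_like(m);x0,y0,x1,y1=box;k[y0:y1,x0:x1]=255;m&=k
    cs,_=cv2.findContours(m,cv2.RETR_EXTERNAL,cv2.CHAIN_APPROX_NONE)
    return max(cs,key=cv2.contourArea)
E
python3 - <<'E'
from h import *
np.set_printoptions(precision=1,suppress=True)
im=cv2.imread("pics/top0.png")[:,:,::-1]; sc=cv2.imread("pics/scene0.png")[:,:,::-1]
e=biggest(im,(22,120,80),(35,255,255),(350,230,410,280))
r=cv2.minAreaRect(e);print("ear rect",r)
for p in cv2.boxPoints(r):print(p,onz("top",p,82)[:2])
print("ear centre@82",onz("top",r[0],82)[:2])
b=biggest(im,(105,100,40),(125,255,255),(360,190,470,300))
r=cv2.minAreaRect(b);print("blue",r)
for p in cv2.boxPoints(r):print(p,onz("top",p,66)[:2])
print("c",onz("top",r[0],66)[:2])
m=biggest(im,(5,150,100),(20,255,255),(180,160,290,280));r=cv2.minAreaRect(m);print("mat",r,onz("top",r[0],3)[:2])
es=biggest(sc,(22,120,80),(35,255,255),(270,200,320,235));print("scene ear",cv2.boundingRect(es),cv2.minAreaRect(es)[0])
k=cv2.resize(im[200:300,350:480],None,fx=4,fy=4,interpolation=cv2.INTER_CUBIC);k2=cv2.resize(sc[190:260,210:340],None,fx=4,fy=4,interpolation=cv2.INTER_CUBIC)
cv2.imwrite("pics/crop1.png",np.vstack([k,k2[:200]])[:,:,::-1])
E
```

```text
ear rect ((378.5000305175781, 259.0), (3.4785051345825195, 22.45216941833496), 71.56504821777344)
[367.3 260.9] [524.9 -95.7]
[388.6 253.8] [ 540.9 -141.5]
[389.7 257.1] [ 533.8 -143.9]
[368.4 264.2] [517.8 -98.2]
ear centre@82 [ 529.3 -119.8]
blue ((415.97900390625, 248.093994140625), (35.344974517822266, 53.175376892089844), 39.17366027832031)
[385.5 257.5] [ 532.8 -137. ]
[419.1 216.3] [ 624.3 -209.5]
[446.5 238.6] [ 576.4 -270. ]
[412.9 279.9] [ 485.1 -197.4]
c [ 554.6 -203.4]
mat ((234.90003967285156, 222.79998779296875), (73.79023742675781, 56.34891128540039), 63.43495178222656) [607.2 202.2]
scene ear (285, 212, 20, 11) (294.5487976074219, 217.0609893798828)
```

View pics/crop1.png

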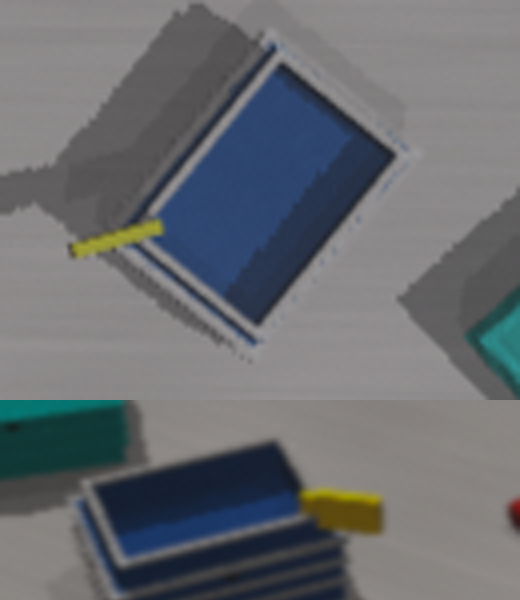

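The crop confirms it: the blue nest with steel rims, with the yellow ear from about (368,263) to (391,257). The turquoise box is separate. I'm moving to hover above the ear.

Request:
{"api": "arm_command", "payload": {"commands": [[[-2.2, -2.4, 0, 0, 0, 0.04, 8.5], [-4.4, -4.8, 0, 0, 0, 0.08, 8.5], [-6.6, -7.2, 0, 0, 0, 0.12, 8.5], [-8.9, -9.6, 0, 0, 0, 0.15, 8.5], [-11.1, -12.0, 0, 0, 0, 0.19, 8.5], [-13.3, -14.3, 0, 0, 0, 0.23, 8.5], [-15.5, -16.7, 0, 0, 0, 0.27, 8.5], [-17.7, -19.1, 0, 0, 0, 0.31, 8.5], [-20.0, -21.5, 0, 0, 0, 0.35, 8.5], [-22.2, -23.9, 0, 0, 0, 0.38, 8.5], [-24.4, -26.3, 0, 0, 0, 0.42, 8.5], [-26.6, -28.65, 0, 0, 0, 0.46, 8.5]]], "force": 80}}

```text
t: 1.1
tool_pos: [375.3, 247.4, 404.4]
eef_rot: [-180.0, -0.0, 133.3]
wrist_force: [0.0, -0.4, -0.2]
finger_gap: 84.9
grasp_force: 0.0
```

```bash
cat >>h.py <<'E'
def togo(p,rpy=(180,0,107)):
    s=status.observe();A=R.from_euler("xyz",s["eef_rot"],degrees=True)
    d=A.inv().apply(np.array(p)-s["tool_pos"])/10
    print("t",s["t"],"pos",np.round(s["tool_pos"],1),"rot",np.round(s["eef_rot"],1),"F",np.round(s["wrist_force"],1),"gap",round(s["finger_gap"],1),"grip",s["grasp_force"],"j",np.round(s["joint_pos"],0))
    print("shift cm",np.round(d,2),"rotvec",np.round((A.inv()*R.from_euler("xyz",rpy,degrees=True)).as_rotvec(),3))
E
python3 -c "
from h import *
togo((526,-111.5,300)); print(proj('scene',(526,-111.5,69)),proj('scene',(521.2,-96.2,69)),proj('scene',(521.2,-96.2,82)))"
```

```text
t 1.1 pos [375.3 247.4 404.4] rot [-180.    -0.   133.3] F [ 0.  -0.4 -0.2] gap 84.9 grip 0.0 j [-56.   2.  18. 114.  -1.  64.   5.]
shift cm [-36.45 -13.66  10.44] rotvec [-0.    -0.     0.459]
[298.21356472 218.09248803] [304.65431325 218.86331858] [304.47000751 214.56227755]
```

Request:
{"api": "arm_command", "payload": {"commands": [[[-3.0, -1.1, 0.5, 0, 0, 0.04, 8.5], [-6.1, -2.3, 1.2, 0, 0, 0.08, 8.5], [-9.1, -3.4, 2.2, 0, 0, 0.12, 8.5], [-12.2, -4.6, 3.2, 0, 0, 0.15, 8.5], [-15.2, -5.7, 4.2, 0, 0, 0.19, 8.5], [-18.2, -6.8, 5.2, 0, 0, 0.23, 8.5], [-21.3, -8.0, 6.2, 0, 0, 0.27, 8.5], [-24.3, -9.1, 7.2, 0, 0, 0.31, 8.5], [-27.4, -10.3, 8.2, 0, 0, 0.35, 8.5], [-30.4, -11.4, 9.2, 0, 0, 0.38, 8.5], [-33.4, -12.6, 10.0, 0, 0, 0.42, 8.5], [-36.45, -13.66, 10.44, 0, 0, 0.459, 8.5]]]}}

```text
t: 2.1
tool_pos: [526.3, -110.7, 298.9]
eef_rot: [-179.9, -0.1, 107.0]
wrist_force: [0.3, 0.7, 1.0]
finger_gap: 85.3
grasp_force: 0.0
```

Request:
{"api": "arm_command", "payload": {"commands": [[[0, 0, 0, 0, 0, 0, 8.5], [0, 0, 0, 0, 0, 0, 8.5]]]}}

```text
t: 2.27
tool_pos: [526.4, -111.2, 299.7]
eef_rot: [-179.9, 0.0, 106.9]
wrist_force: [-0.1, 0.7, 0.1]
finger_gap: 84.8
grasp_force: 0.0
```

```bash
python3 -c "
from h import *
togo((526,-111.5,228))
a=get_image('scene');b=get_image('top')
f=lambda i:cv2.resize(i,None,fx=4,fy=4,interpolation=cv2.INTER_CUBIC)
cv2.imwrite('pics/c2.png',np.hstack([f(a[130:270,220:320]),f(b[180:320,340:440])])[:,:,::-1])"
```

```text
t 2.2667 pos [ 526.4 -111.2  299.7] rot [-179.9    0.   106.9] F [-0.1  0.7  0.1] gap 84.8 grip 0.0 j [-22.  21.  36. 111. -15.  53.  39.]
shift cm [-0.01 -0.04  7.17] rotvec [-0.002  0.001 -0.001]
```

View pics/c2.png

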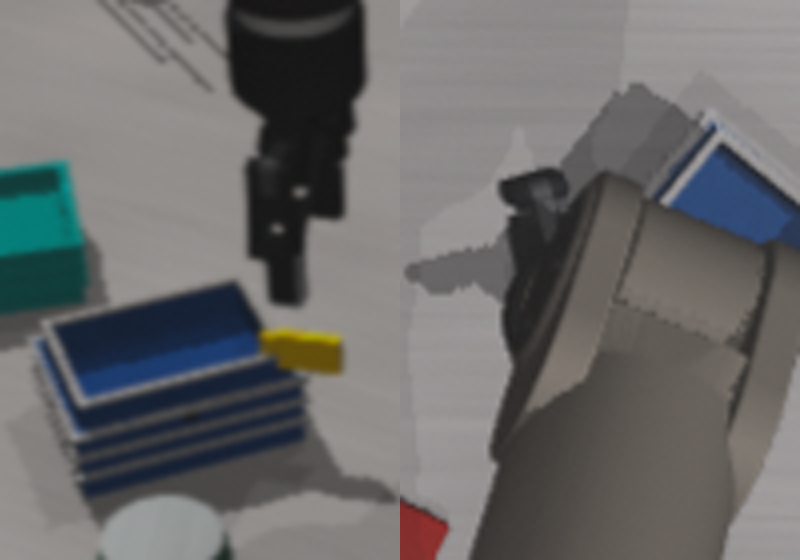

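The open gripper straddles the ear: in the left half of the picture the ear is at about (305,350) and the fingers at (275–330,180–300). I'm descending and closing.

Request:
{"api": "arm_command", "payload": {"commands": [[[0, 0, 1.5, 0, 0, 0, 8.5], [0, -0.03, 3.0, 0, 0, 0, 8.5], [0, -0.03, 4.5, 0, 0, 0, 8.5], [0, -0.03, 5.8, 0, 0, 0, 8.5], [0, -0.03, 6.7, 0, 0, 0, 8.5], [0, -0.03, 7.15, 0, 0, 0, 8.5], [0, -0.03, 7.15, 0, 0, 0, 5], [0, -0.03, 7.15, 0, 0, 0, 3], [0, -0.03, 7.15, 0, 0, 0, 2], [0, -0.03, 7.15, 0, 0, 0, 1.5], [0, -0.03, 7.15, 0, 0, 0, 1], [0, -0.03, 7.15, 0, 0, 0, 0.7]]], "force": 30}}

```text
t: 3.37
tool_pos: [526.4, -109.5, 229.2]
eef_rot: [180.0, -0.0, 107.1]
wrist_force: [-2.3, 0.0, 1.6]
finger_gap: 12.1
grasp_force: 1.4
```

Request:
{"api": "arm_command", "payload": {"commands": [[[0, 0, 0, 0, 0, 0, 0.5], [0, 0, 0, 0, 0, 0, 0.3], [0, 0, 0, 0, 0, 0, 0], [0, 0, 0, 0, 0, 0, 0], [0, 0, 0, 0, 0, 0, 0], [0, 0, 0, 0, 0, 0, 0]]], "force": 80}}

```text
t: 3.87
tool_pos: [525.9, -109.8, 229.3]
eef_rot: [-180.0, -0.1, 107.0]
wrist_force: [-2.7, 0.9, 5.5]
finger_gap: 7.0
grasp_force: 78.1
```

```bash
python3 - <<'E'
from h import *
togo((526,-111.5,228))
a=get_image('scene')
cv2.imwrite('pics/c3.png',cv2.resize(a[130:270,200:340],None,fx=4,fy=4,interpolation=cv2.INTER_CUBIC)[:,:,::-1])
# peel about P: far corner, 14 mm above underside; TCP in (out,up) frame, tool x=out, z=down
L=176;r=np.array([L,228-50.])
for a in range(2,17,2):
    t=np.radians(a);c,s=np.cos(t),np.sin(t)
    n=np.array([c*r[0]-s*r[1],s*r[0]+c*r[1]])-r
    print(a,"x %.2f z %.2f cm ry %.3f"%(n[0]/10,-n[1]/10,t),"ear rise",round(s*158+c*0,0))
E
```

```text
t 3.8667 pos [ 525.9 -109.8  229.3] rot [-1.80e+02 -1.00e-01  1.07e+02] F [-2.7  0.9  5.5] gap 7.0 grip 78.09516906738281 j [-19.  27.  33. 114. -20.  45.  43.]
shift cm [-0.16 -0.04  0.13] rotvec [-0.001 -0.001  0.001]
2 x -0.63 z -0.60 cm ry 0.035 ear rise 6.0
4 x -1.28 z -1.18 cm ry 0.070 ear rise 11.0
6 x -1.96 z -1.74 cm ry 0.105 ear rise 17.0
8 x -2.65 z -2.28 cm ry 0.140 ear rise 22.0
10 x -3.36 z -2.79 cm ry 0.175 ear rise 27.0
12 x -4.09 z -3.27 cm ry 0.209 ear rise 33.0
14 x -4.83 z -3.73 cm ry 0.244 ear rise 38.0
16 x -5.59 z -4.16 cm ry 0.279 ear rise 44.0
```

View pics/c3.png

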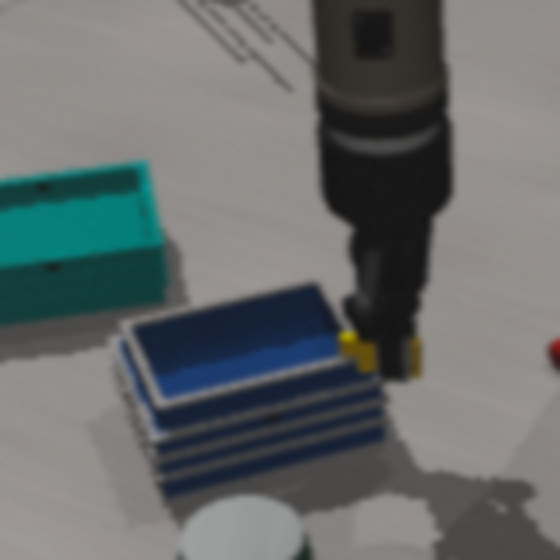

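The ear is pinched: the pads close on the yellow plate at about (385,350) in the crop. Next comes the peel, pivoting about the far corner.

Request:
{"api": "arm_command", "payload": {"commands": [[[-0.31, 0, -0.3, 0, 0.017, 0, 0], [-0.63, 0, -0.6, 0, 0.035, 0, 0], [-0.95, 0, -0.89, 0, 0.052, 0, 0], [-1.28, 0, -1.18, 0, 0.07, 0, 0], [-1.62, 0, -1.47, 0, 0.087, 0, 0], [-1.96, 0, -1.74, 0, 0.105, 0, 0], [-2.3, 0, -2.01, 0, 0.122, 0, 0], [-2.65, 0, -2.28, 0, 0.14, 0, 0], [-3.0, 0, -2.54, 0, 0.157, 0, 0], [-3.36, 0, -2.79, 0, 0.175, 0, 0], [-3.72, 0, -3.03, 0, 0.192, 0, 0], [-4.09, 0, -3.27, 0, 0.209, 0, 0]]], "force": 80}}

```text
t: 4.92
tool_pos: [538.5, -148.9, 261.6]
eef_rot: [-180.0, -12.1, 107.1]
wrist_force: [-2.6, -1.2, -0.8]
finger_gap: 6.4
grasp_force: 78.1
```

Request:
{"api": "arm_command", "payload": {"commands": [[[0, 0, 0, 0, 0, 0, 0], [0, 0, 0, 0, 0, 0, 0], [0, 0, 0, 0, 0, 0, 0]]]}}

```text
t: 5.17
tool_pos: [538.6, -148.5, 261.5]
eef_rot: [180.0, -12.0, 107.1]
wrist_force: [-2.1, -1.5, -0.9]
finger_gap: 6.7
grasp_force: 78.3
```

```bash
python3 - <<'E'
from h import *
togo((526,-111.5,228))
a=get_image('scene')
cv2.imwrite('pics/c4.png',cv2.resize(a[130:270,200:340],None,fx=4,fy=4,interpolation=cv2.INTER_CUBIC)[:,:,::-1])
E
```

```text
t 5.1667 pos [ 538.6 -148.5  261.5] rot [180.  -12.  107.1] F [-2.1 -1.5 -0.9] gap 6.7 grip 78.28344583511353 j [ -9.  27.  29. 107. -27.  59.  52.]
shift cm [ 3.13 -0.11  4.08] rotvec [ 0.    -0.209  0.002]
```

View pics/c4.png

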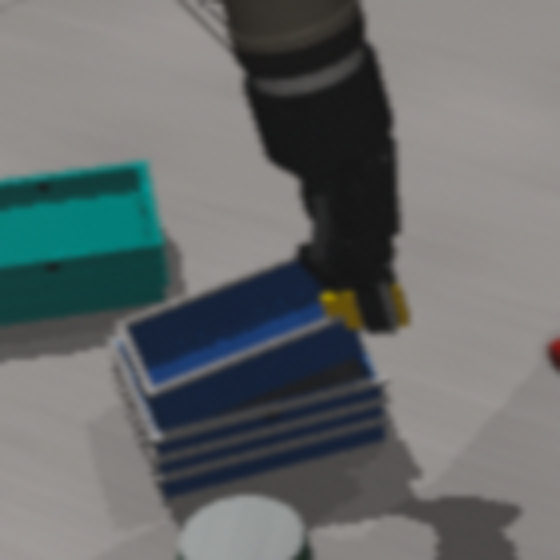

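The ear corner is about 33 mm up, the far corner is still in the nest and the stack hasn't moved. I'll tilt a little more, then lift.

Request:
{"api": "arm_command", "payload": {"commands": [[[-0.31, 0, -0.3, 0, 0.017, 0, 0], [-0.63, 0, -0.6, 0, 0.035, 0, 0], [-0.95, 0, -0.89, 0, 0.052, 0, 0], [-1.28, 0, -1.18, 0, 0.07, 0, 0], [-1.28, 0, -1.18, 0, 0.07, 0, 0], [-1.28, 0, -1.18, 0, 0.07, 0, 0], [-1.28, 0, -1.18, 0, 0.07, 0, 0]]], "force": 110}}

```text
t: 5.8
tool_pos: [543.1, -162.5, 270.5]
eef_rot: [180.0, -16.0, 107.2]
wrist_force: [-1.4, 0.1, -0.0]
finger_gap: 6.0
grasp_force: 108.0
```

Request:
{"api": "arm_command", "payload": {"commands": [[[0.08, 0, -0.3, 0, 0, 0, 0], [0.17, 0, -0.6, 0, 0, 0, 0], [0.25, 0, -0.9, 0, 0, 0, 0], [0.36, 0, -1.3, 0, 0, 0, 0], [0.5, 0, -1.8, 0, 0, 0, 0], [0.7, 0, -2.5, 0, 0, 0, 0], [0.97, 0, -3.4, 0, 0, 0, 0], [1.24, 0, -4.4, 0, 0, 0, 0], [1.5, 0, -5.4, 0, 0, 0, 0], [1.77, 0, -6.3, 0, 0, 0, 0], [1.93, 0, -6.8, 0, 0, 0, 0], [1.93, 0, -6.8, 0, 0, 0, 0]]]}}

```text
t: 6.8
tool_pos: [543.3, -163.3, 342.8]
eef_rot: [179.8, -15.9, 107.2]
wrist_force: [0.0, -0.1, -0.4]
finger_gap: 6.1
grasp_force: 108.0
```

```bash
python3 - <<'E'
from h import *
togo((526,-111.5,228))
a=get_image('scene')
cv2.imwrite('pics/c5.png',cv2.resize(a[100:270,190:360],None,fx=3.5,fy=3.5,interpolation=cv2.INTER_CUBIC)[:,:,::-1])
E
```

```text
t 6.8 pos [ 543.3 -163.3  342.8] rot [179.8 -15.9 107.2] F [ 0.  -0.1 -0.4] gap 6.1 grip 108.00969958305359 j [ -7.  23.  31. 101. -25.  71.  50.]
shift cm [ 2.1  -0.16 12.54] rotvec [ 0.002 -0.278  0.003]
```

View pics/c5.png

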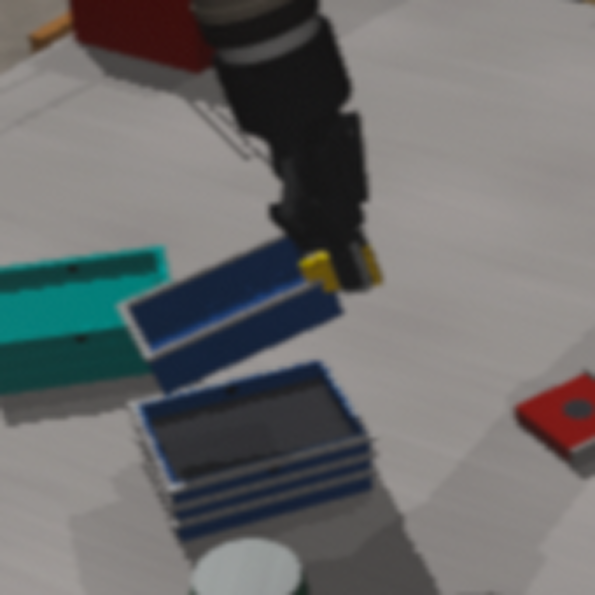

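The tray is clear of the nest, with the far corner at about (165,385) in the crop. The stack is in place. Now I'll level the tray and carry it to the mat.

Request:
{"api": "arm_command", "payload": {"commands": [[[0.2, 0.1, 0.05, 0, -0.014, 0, 0], [0.7, 0.3, 0.15, 0, -0.04, 0, 0], [1.2, 0.5, 0.3, 0, -0.07, 0, 0], [1.7, 0.7, 0.4, 0, -0.1, 0, 0], [2.2, 0.93, 0.5, 0, -0.13, 0, 0], [2.7, 1.15, 0.65, 0, -0.16, 0, 0], [3.2, 1.36, 0.78, 0, -0.19, 0, 0], [3.7, 1.6, 0.9, 0, -0.22, 0, 0], [4.2, 1.8, 1.0, 0, -0.245, 0, 0], [4.6, 1.95, 1.1, 0, -0.265, 0, 0], [4.78, 2.03, 1.16, 0, -0.278, 0, 0], [4.78, 2.03, 1.16, 0, -0.278, 0, 0]]]}}

```text
t: 7.85
tool_pos: [547.8, -108.7, 342.9]
eef_rot: [-180.0, -0.1, 107.3]
wrist_force: [1.2, 0.3, -0.4]
finger_gap: 6.0
grasp_force: 107.9
```

```bash
python3 - <<'E'
from h import *
togo((578.7,296.4,345))
E
```

```text
t 7.85 pos [ 547.8 -108.7  342.9] rot [-1.800e+02 -1.000e-01  1.073e+02] F [ 1.2  0.3 -0.4] gap 6.0 grip 107.9314398765564 j [-20.  19.  34. 106. -13.  59.  36.]
shift cm [37.77 14.97 -0.18] rotvec [-0.    -0.001  0.005]
```

Request:
{"api": "arm_command", "payload": {"commands": [[[0.4, 0.16, 0, 0, 0, 0, 0], [1.2, 0.48, 0, 0, 0, 0, 0], [2.4, 0.95, 0, 0, 0, 0, 0], [4, 1.6, 0, 0, 0, 0, 0], [5.8, 2.3, 0, 0, 0, 0, 0], [7.7, 3.05, 0, 0, 0, 0, 0], [9.6, 3.8, 0, 0, 0, 0, 0], [11.5, 4.55, 0, 0, 0, 0, 0], [13.4, 5.3, 0, 0, 0, 0, 0], [15.3, 6.05, 0, 0, 0, 0, 0], [17.2, 6.8, 0, 0, 0, 0, 0], [19.1, 7.55, 0, 0, 0, 0, 0]]]}}

```text
t: 8.85
tool_pos: [563.6, 96.1, 343.2]
eef_rot: [180.0, -0.1, 107.1]
wrist_force: [0.2, -1.7, -1.4]
finger_gap: 6.3
grasp_force: 107.9
```

Request:
{"api": "arm_command", "payload": {"commands": [[[1.9, 0.75, 0, 0, 0, 0, 0], [3.8, 1.5, 0, 0, 0, 0, 0], [5.7, 2.26, 0, 0, 0, 0, 0], [7.6, 3.0, 0, 0, 0, 0, 0], [9.5, 3.77, 0, 0, 0, 0, 0], [11.4, 4.5, 0, 0, 0, 0, 0], [13.2, 5.2, 0, 0, 0, 0, 0], [14.9, 5.9, 0, 0, 0, 0, 0], [16.4, 6.5, 0, 0, 0, 0, 0], [17.6, 7.0, 0, 0, 0, 0, 0], [18.3, 7.3, 0, 0, 0, 0, 0], [18.6, 7.4, 0, 0, 0, 0, 0]]]}}

```text
t: 9.85
tool_pos: [579.5, 295.8, 343.3]
eef_rot: [180.0, -0.1, 107.2]
wrist_force: [-0.1, 0.3, -1.1]
finger_gap: 6.1
grasp_force: 107.9
```

Request:
{"api": "arm_command", "payload": {"commands": [[[0, 0, 0, 0, 0, 0, 0], [0, 0, 0, 0, 0, 0, 0], [0, 0, 0, 0, 0, 0, 0], [0, 0, 0, 0, 0, 0, 0]]]}}

```text
t: 10.18
tool_pos: [579.8, 293.0, 343.7]
eef_rot: [180.0, -0.0, 107.0]
wrist_force: [-0.4, -0.1, -1.7]
finger_gap: 6.4
grasp_force: 107.9
```

```bash
python3 - <<'E'
from h import *
togo((578.7,296.4,345))
a=get_image('scene');b=get_image('top')
cv2.imwrite('pics/s6.png',a[:,:,::-1]);cv2.imwrite('pics/t6.png',b[:,:,::-1])
f=lambda i:cv2.resize(i,None,fx=2.5,fy=2.5,interpolation=cv2.INTER_CUBIC)
cv2.imwrite('pics/c6.png',np.hstack([f(a[150:390,340:500]),f(b[130:370,140:300])])[:,:,::-1])
E
```

```text
t 10.1833 pos [579.8 293.  343.7] rot [180.  -0. 107.] F [-0.4 -0.1 -1.7] gap 6.4 grip 107.9115343093872 j [-49.  28.  26.  93. -13.  63.  -3.]
shift cm [ 0.36 -0.01 -0.13] rotvec [ 0.    -0.001  0.   ]
```

View pics/c6.png

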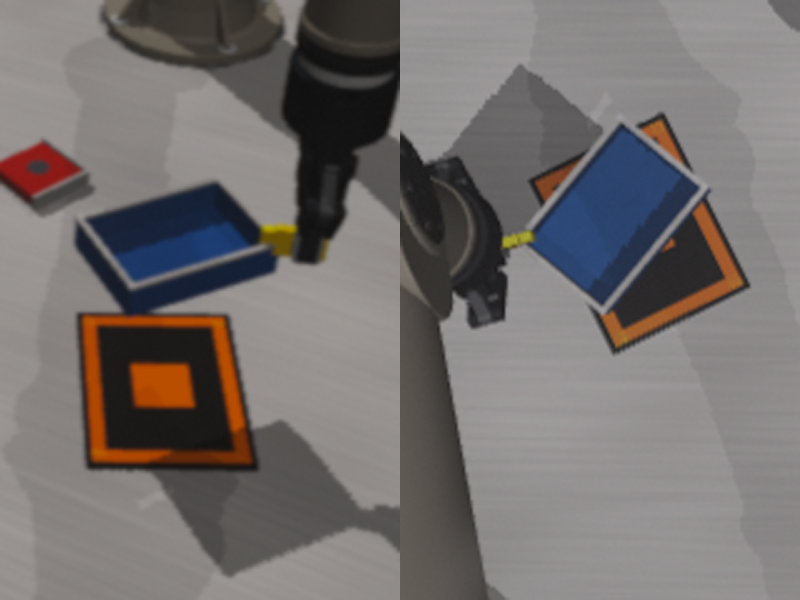

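```bash
python3 - <<'E'
from h import *
np.set_printoptions(precision=1,suppress=True)
T=dict(ear=(128,235),front=(222,120),far=(310,188),back=(205,312));S=dict(ear=(275,250),front=(133,290),far=(78,220),back=(218,183))
P=[]
for k in T:
    t=(140+T[k][0]/2.5,130+T[k][1]/2.5);s=(340+S[k][0]/2.5,150+S[k][1]/2.5)
    o1,d1=ray("top",t);o2,d2=ray("scene",s)
    u=np.linalg.lstsq(np.c_[d1,-d2],o2-o1,rcond=None)[0]
    a,b=o1+u[0]*d1,o2+u[1]*d2;p=(a+b)/2;P.append(p);print(k,p,"gap",np.linalg.norm(a-b))
print("centre",np.mean(P,0))
E
```

```text
ear [591.1 268.6 173.8] gap 8.274668597883037
front [684.6 193.2 175.3] gap 3.2886204623848805
far [631.2 122.9 175.6] gap 5.070926906976318
back [531.7 203.7 174.2] gap 3.533246425477436
centre [609.7 197.1 174.7]
```

The tray is level and its underside is about 145 mm up. It sits about 4.5 mm short of centre, so I'll nudge it, let it settle and check that nothing else moved.

Request:
{"api": "arm_command", "payload": {"commands": [[[0.15, 0, 0, 0, 0, 0, 0], [0.35, 0, 0, 0, 0, 0, 0], [0.45, 0, 0, 0, 0, 0, 0], [0.45, 0, 0, 0, 0, 0, 0], [0.45, 0, 0, 0, 0, 0, 0], [0.45, 0, 0, 0, 0, 0, 0], [0.45, 0, 0, 0, 0, 0, 0], [0.45, 0, 0, 0, 0, 0, 0], [0.45, 0, 0, 0, 0, 0, 0], [0.45, 0, 0, 0, 0, 0, 0]]]}}

```text
t: 11.12
tool_pos: [578.2, 298.5, 343.5]
eef_rot: [180.0, -0.1, 107.1]
wrist_force: [0.2, -0.5, -1.9]
finger_gap: 5.9
grasp_force: 107.9
```

```bash
python3 - <<'E'
from h import *
togo((578.5,296.8,345));print(np.round(status.observe()["joint_vel"],1))
b=get_image('scene');a=cv2.imread('pics/scene0.png')[:,:,::-1];c=get_image('top')
f=lambda i:cv2.resize(i,None,fx=2,fy=2,interpolation=cv2.INTER_CUBIC)
cv2.imwrite('pics/c7.png',np.vstack([np.hstack([f(i[170:340,200:400]) for i in(a,b)])[:300]]+[np.hstack([f(c[100:250,200:400]),f(b[170:320,340:540])])])[:,:,::-1])
E
```

```text
t 11.1167 pos [578.2 298.5 343.5] rot [ 1.800e+02 -1.000e-01  1.071e+02] F [ 0.2 -0.5 -1.9] gap 5.9 grip 107.91401624679565 j [-50.  28.  26.  92. -13.  63.  -3.]
shift cm [-0.17 -0.02 -0.15] rotvec [ 0.    -0.001  0.002]
[-0.  -0.   0.   0.  -0.   0.1  0. ]
```

View pics/c7.png

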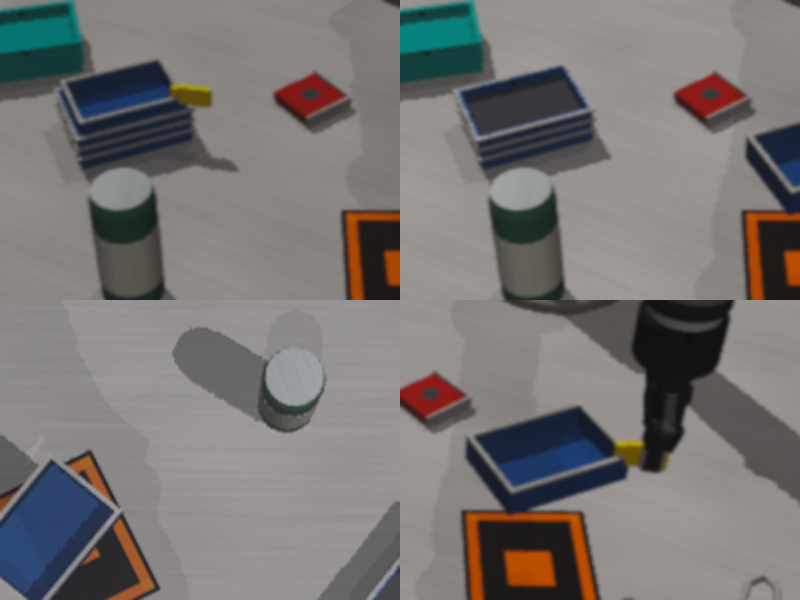

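The stack, magnet and can show at the same pixels before and after. The tray is held level and still above the mat, so I'm handing in.

```bash
python3 -c "
from station import hand_in
print(hand_in())"
```

```text
the job is handed in; nothing more can be done
None
```

I peeled the top tray off ear corner first and handed in with it held level and still, within a few mm of centre over the mat and about 145 mm above the bench. The stack, magnet and can look unmoved in the before-and-after pictures; the arm never went near the striker, though I didn't compare its position.

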